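# Open the crank-capped chick pea canister

## Robot

A 6-joint arm with a two-finger parallel gripper is mounted at the origin on the work surface. World frame = base frame: x ahead of the robot, y to its left, z up, the work surface at z = 0. Lengths are in m, angles in rad, forces in N, time in s.
With the tool pointing down it reaches from about 0.225 to 0.875 m from the base axis. Payload 3.4 kg.
Tool frame: the origin (TCP) lies on the centre line of the jaws, within the pads' length; the fingertips stand 22 mm ahead of it and the grasp point (between the pads) lies 3 mm ahead of it; z points along the fingers, y is the line along which they close (so a half turn about z gives the same grasp; the last joint's range is limited). The gripper opens to 85 mm and grips with 20 to 120 N. Pads are 22 mm wide; open, the fingers measure 114 mm over their backs; the gripper's body (76 mm by 85 mm) begins 54 mm behind the grasp point. The pads swing forward as they close: fully open they stand 13 mm farther back than shut.
Start: joints at [-1.451, 0.276, 1.505, -0, 1.361, -0.121], TCP at [0.137, -0.558, 0.253] pointing down, gripper open.
Joint ranges: [-2.89, 2.89], [-0.75, 2.08], [0.22, 2.7], [-1.18, 4.32], [0.11, 2.71], [-2.7, 2.7]. Speed limits (rad/s): [2.57, 2.57, 3.14, 3.14, 3.14, 3.14].

## Interface

Orientations are given as a unit quaternion [w, x, y, z].
In Python, from rig import readout, optics, ticket gives the robot as it stands. The module is installed in compiled form; this text tells all that it offers.
- The arm moves only by the shell command python3 -m handwheel 'ROWS' [OPENING] [FORCE]. ROWS is a JSON list of rows, 1 to 5 of them, each written [[dx, dy, dz], turn]: dx, dy, dz in m, then a turn about the tool's z in rad; each row shifts and turns the commanded pose from where the row before left it, along the tool's axes as they then stand; what a row does not reach is not made up. A row lasts 1/12 s, in which the tool goes at most 0.0417 m and 0.125 rad, less where a joint would pass 70% of its speed; a pose out of reach is approached as far as the arm can. OPENING is the finger opening in m, set as the command begins (- or left out keeps the last). The fingers move at their own pace and stop on an object; FORCE is the grip in N (left out, the last holds). Time passes only in rows, so rows that do not move let the fingers close. It prints the time, the measured TCP pose, the force, the opening and the grip force at its end. Input that does not fit is refused with a message, and nothing moves.
- readout.get_state(): the state, without advancing time (a new reading comes with each control period).
- optics.get_image(name): name is "scene" or "top" or "wrist"; returns a dict with "img" (420x560x3 uint8, red, green, blue), "camera_matrix" (3x3 intrinsics, pixels), "k1" (the pictures are not rectified: a ray, as slopes to the right and down, at radius r is drawn at 1 + k1 r^2 times it, then the intrinsics apply), "T" (4x4, takes a point from camera to world coordinates); the wrist camera has in their place "hand_eye" (4x4, takes a point from camera to tool coordinates, whose origin is the TCP and whose axes are the flange's). Camera axes: x right, y down, z forward; pixel columns grow to the right and rows downward; lengths in m; the calibration is good to about 2 mm. A picture is of the moment at which its call begins: read the wrist's pose just before it. There is no depth.
- ticket.sign_off(): hands the job in; it is judged then, once.
The state is a dict: "clock": time; "qpos": joint angles; "qd": joint speeds; "effort": joint torques, N m; "position": TCP position; "ee_rot": TCP orientation; "contact_force": force on the tool from outside, world axes, zero at the start; "moment": the same for the moment, N m; "width": finger opening in m; "gripper_force": force on a finger pad.
Only numpy, scipy, OpenCV 4.12 (cv2) and the standard library are available. Lean on these libraries where they do the work, as an engineer would, in place of code of your own. Each camera call takes 0.05 s, during which the arm holds its last target. There are 200 camera calls.

## Task

Open the taller of the two crank-capped canisters: wind its cap anticlockwise (seen from above) by the knob on its crank until the thread lets go, then lift the cap off and set it down, not dropped, right way up on the empty wooden board. Leave the short canister alone.

Things in the scene. Friction and masses are not known exactly. Their poses are not given: they have to be found in the camera images.
- canister: Taller canister, fixed, white, 90 mm diameter; steel threaded neck, its top 149 mm above the counter. Origin: centre of underside, on the cap's axis. Right-hand thread, 2 mm side play: an anticlockwise turn lifts the cap 12 mm (rise with it); it lets go just under 2 turns from the start (winding to 2.4 does no harm), then lifts straight off; to clear the neck it must rise 40 mm above its start.
- cap: Its loose steel cap, 120 g. Skirt 72 mm diameter, 38 mm high. Origin on the axis at the skirt's lower edge, 115 mm above the counter at the start, z up. A crank bar lies on top along +x (38 to 46 mm above the origin); at x = 45 mm stands a wooden knob, 20 mm diameter, 46 to 83 mm above the origin. It spins freely and slides 12 mm in or out along the bar: carry it round without turning the tool.
- short_canister: Short canister of the same make, fixed, to be left alone: 90 mm diameter, 60 mm high, the same steel cap and crank, knob top 146 mm above the counter. Origin at the centre of its underside.
- board: Empty square wooden board, 240 x 240 x 18 mm, fixed flat on the counter. Origin: centre of its underside, z up, x and y along its edges. A cap hung from its knob may swing round the knob's pin; lowered with the knob over the board's centre it stands wholly on the board either way.
Mind the look-alikes: they are no part of the job. Leave any blue look-alike of the cap alone.

How it is judged:
By the outcome, as a careful person would: the job done as asked, in the order asked, and still so for the second after the job is handed in, with the robot touching nothing.
It also fails if it takes over 67 s, if anything falls off the work surface, if the arm or the gripper's body presses on something with over 40 N, if the wrist force passes 120 N, or if a joint passes its speed limit or range.

## Working session

There is one attempt and no reset: what is moved stays moved. The work goes in short steps, Python scripts to look and compute and a shell command to move; the robot and the scene stay as the last step left them, time stands still between calls to the robot, and variables do not carry over. Pictures are saved under pics/ and viewed, at most 10 in all, crops included, and the job is handed in when it is done.

```bash
mkdir -p pics; python3 - <<'E'
from rig import readout, optics
import cv2,numpy as np
s=readout.get_state();print({k:np.round(v,4).tolist() for k,v in s.items()})
for n in("scene","top"):
    d=optics.get_image(n);cv2.imwrite(f"pics/{n}.png",d["img"][:,:,::-1]);np.savez(f"{n}.npz",**d)
    print(n,d["camera_matrix"].tolist(),d["k1"],d["T"].round(4).tolist())
E
```

```text
{'clock': 0.0, 'qpos': [-1.451, 0.2766, 1.5062, -0.0, 1.3607, -0.121], 'qd': [0.0008, -0.0002, -0.0001, -0.0002, 0.0002, -0.0015], 'effort': [0.0029, -41.6761, -24.5807, 0.0003, 0.0111, 0.0], 'position': [0.1371, -0.5579, 0.2524], 'ee_rot': [-0.0009, 0.9928, 0.1201, -0.0], 'contact_force': [-0.2245, -0.0389, 0.0304], 'moment': [-0.0186, -0.0072, -0.0027], 'gripper_force': 0.0, 'width': 0.0853}
scene [[402.22045657939054, 0.0, 278.3235436988912], [0.0, 402.22045657939054, 216.29641287281657], [0.0, 0.0, 1.0]] -0.009944180730629545 [[-0.398, 0.6013, -0.6928, 1.3958], [0.9172, 0.2759, -0.2874, 0.3194], [0.0183, -0.7499, -0.6614, 0.806], [0.0, 0.0, 0.0, 1.0]]
top [[508.37499243914317, 0.0, 277.05857317697246], [0.0, 508.37499243914317, 212.64938621284372], [0.0, 0.0, 1.0]] -0.11878130234336845 [[0.0184, -0.9909, 0.1337, 0.496], [-0.9997, -0.0201, -0.0111, 0.0274], [0.0137, -0.1334, -0.991, 1.3391], [0.0, 0.0, 0.0, 1.0]]
```

View pics/scene.png

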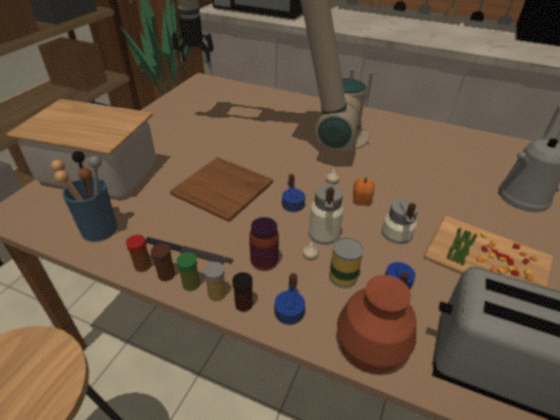

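View pics/top.png

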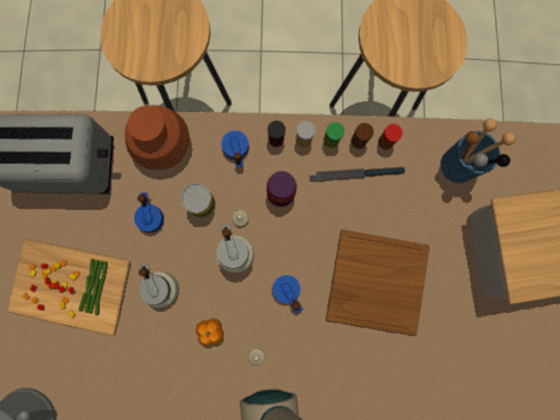

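The tall canister is at top (235,255) and scene (326,213). The short one is at top (157,290), and the empty board at top (378,282). I'll enlarge the tall canister in both views.

```bash
python3 - <<'E'
import cv2,numpy as np
a=np.load("top.npz")["img"][210:285,190:290];b=np.load("scene.npz")["img"][170:245,280:380]
im=np.vstack([cv2.resize(x,None,fx=4,fy=4,interpolation=cv2.INTER_CUBIC) for x in(a,b)])
im=np.clip(im*1.6,0,255).astype(np.uint8)
cv2.imwrite("pics/crop.png",im[:,:,::-1])
E
```

```text
(no output)
```

View pics/crop.png

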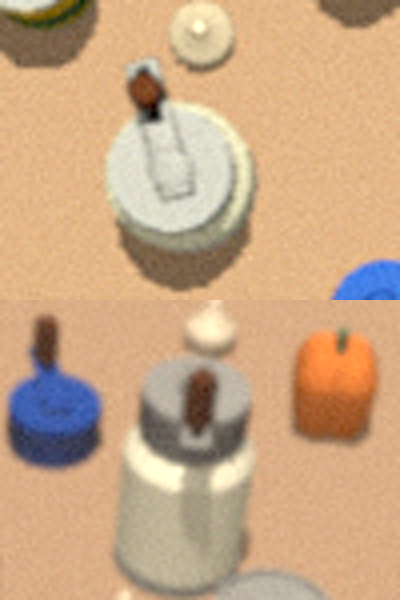

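```bash
cat > h.py <<'E'
import cv2,numpy as np
def ray(px,K,k1):
    p=cv2.undistortPoints(np.array([[px]],float),K,np.array([k1,0,0,0.]))[0,0]; return np.array([p[0],p[1],1])
def onplane(n,px,z):
    d=np.load(n+".npz");r=d["T"][:3,:3]@ray(px,d["camera_matrix"],float(d["k1"]));o=d["T"][:3,3]
    return (o+r*(z-o[2])/r[2]).round(4)
E
python3 - <<'E'
from h import *
print("cap",onplane("top",(232.75,252),.153),onplane("scene",(328.75,192.75),.153))
print("knob",onplane("top",(226.75,231.75),.198),onplane("scene",(330.75,189+3),.190))
c=[onplane("top",p,.018) for p in((342,231),(428.5,237.5),(417.5,333),(327,321))]
print(c,np.mean(c,0))
print("short",onplane("top",(155,289),.098),"blue",onplane("top",(286,289),.04),onplane("top",(297,307),.08),"pot",onplane("top",(282,188),.1))
print("board scene",np.mean([onplane("scene",p,.018) for p in((222,160),(272,184),(225,214),(173,187))],0))
E
```

```text
cap [0.5613 0.1157 0.153 ] [0.57   0.1193 0.153 ]
knob [0.6041 0.1272 0.198 ] [0.6118 0.1343 0.19  ]
[array([ 0.6291, -0.1584,  0.018 ]), array([ 0.616 , -0.3892,  0.018 ]), array([ 0.3669, -0.3572,  0.018 ]), array([ 0.3959, -0.1209,  0.018 ])] [ 0.501975 -0.256425  0.018   ]
short [0.4702 0.3066 0.098 ] blue [ 0.4764 -0.0134  0.04  ] [ 0.4336 -0.0399  0.08  ] pot [0.7249 0.0024 0.1   ]
board scene [ 0.50495  -0.245975  0.018   ]
```

```bash
python3 -m handwheel '[[[0,0,-0.01],0.1205],[[0,0,-0.01],0.1205],[[0.0185,-0.0274,-0.0015],0],[[0.0185,-0.0274,-0.0015],0],[[0.0185,-0.0274,-0.0015],0]]' 0.085 50
for i in 1 2 3 4; do python3 -m handwheel '[[[0.0185,-0.0274,-0.0015],0],[[0.0185,-0.0274,-0.0015],0],[[0.0185,-0.0274,-0.0015],0],[[0.0185,-0.0274,-0.0015],0],[[0.0185,-0.0274,-0.0015],0]]' | tail -1; done
python3 -m handwheel '[[[0.0185,-0.0274,0],0],[[0,0,0],0],[[0,0,0],0]]'
python3 - <<'E'
from rig import readout, optics
import cv2,numpy as np
s=readout.get_state();d=optics.get_image("wrist");print(s["position"],s["ee_rot"],s["qpos"],s["clock"])
print(d["camera_matrix"].tolist(),d["k1"],d["hand_eye"].round(4).tolist())
cv2.imwrite("pics/w1.png",d["img"][:,:,::-1]);np.savez("w1.npz",p=s["position"],q=s["ee_rot"],**d)
E
```

```text
clock: 0.52
position: [0.1928, -0.4753, 0.2772]
ee_rot: [-0.001, 1.0, -0.001, -0.0]
contact_force: [0.7, 0.6, -0.3]
width: 0.0849
gripper_force: 0.0
gripper_force: 0.0
gripper_force: 0.0
gripper_force: 0.0
gripper_force: 0.0
clock: 2.43
position: [0.5815, 0.1004, 0.3066]
ee_rot: [0.0, 1.0, 0.001, -0.001]
contact_force: [-0.8, -1.4, -0.5]
width: 0.0849
gripper_force: 0.0
[0.58154977 0.10043308 0.30656568] [ 1.70586063e-04  9.99998674e-01  1.25758612e-03 -1.02017459e-03] [ 5.32810244e-02  2.76300762e-01  1.37375421e+00 -2.35313247e-04
  1.49359301e+00  1.62158057e+00] 2.4333
[[369.5755180126523, 0.0, 279.63898542925403], [0.0, 369.5755180126523, 208.13491630075], [0.0, 0.0, 1.0]] -0.06912371699345492 [[-0.002, -0.9512, -0.3086, 0.0799], [1.0, -0.0021, -0.0003, 0.0001], [-0.0004, -0.3086, 0.9512, -0.1197], [0.0, 0.0, 0.0, 1.0]]
```

View pics/w1.png

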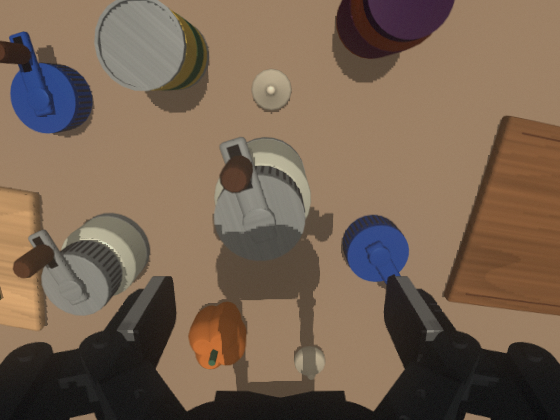

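The wrist view shows the tall canister's knob top at about (237,174) and its cap disc centred at about (260,212), with the crank pointing up and to the left. The blue caps are clear of it.

```bash
cat >> h.py <<'E'
from scipy.spatial.transform import Rotation as R
def wplane(n,px,z):
    d=np.load(n+".npz");q=d["q"];M=np.eye(4);M[:3,:3]=R.from_quat([q[1],q[2],q[3],q[0]]).as_matrix();M[:3,3]=d["p"]
    T=M@d["hand_eye"];r=T[:3,:3]@ray(px,d["camera_matrix"],float(d["k1"]));o=T[:3,3]
    return (o+r*(z-o[2])/r[2]).round(4)
E
python3 - <<'E'
from h import *
print("knob",wplane("w1",(237,174),.198),"cap",wplane("w1",(260,212),.153))
E
```

```text
knob [0.6098 0.1273 0.198 ] cap [0.5693 0.1157 0.153 ]
```

```bash
python3 -m handwheel '[[[0.0142,-0.0136,0.02],0],[[0.0143,-0.0135,0.02],0],[[0,0,0.025],0],[[0,0,0.025],0],[[0,0,0.0265],0]]' | head -3
python3 -m handwheel '[[[0,0,0],0],[[0,0,0],0],[[0,0,0],0],[[0,0,0],0],[[0,0,0],0]]' 0.012 50
python3 -m handwheel '[[[0,0,0],0],[[0,0,0],0],[[0,0,0],0],[[0,0,0],0],[[0,0,0],0]]'
```

```text
clock: 2.9
position: [0.6092, 0.1249, 0.1906]
ee_rot: [0.0, 1.0, -0.001, 0.0]
clock: 3.32
position: [0.6108, 0.126, 0.1935]
ee_rot: [-0.0, 1.0, -0.0, 0.002]
contact_force: [-0.2, 0.5, -0.6]
width: 0.0249
gripper_force: 0.1
clock: 3.73
position: [0.6107, 0.1261, 0.1931]
ee_rot: [0.0, 1.0, 0.0, 0.002]
contact_force: [0.2, -0.5, 6.2]
width: 0.018
gripper_force: 48.7
```

```bash
python3 - <<'E'
import numpy as np
a=np.radians(13+18*np.arange(21));x=45*np.cos(a);y=45*np.sin(a)
for i in range(20): print(i,round(x[i+1]-x[i],1),round(-(y[i+1]-y[i]),1), end=" | ")
for i in (5,10,15,20): print("\n",i,x[i]+567,y[i]+116)
E
```

```text
0 -5.3 -13.1 | 1 -9.0 -10.8 | 2 -11.9 -7.5 | 3 -13.7 -3.4 | 4 -14.0 1.0 | 5 -13.1 5.3 | 6 -10.8 9.0 | 7 -7.5 11.9 | 8 -3.4 13.7 | 9 1.0 14.0 | 10 5.3 13.1 | 11 9.0 10.8 | 12 11.9 7.5 | 13 13.7 3.4 | 14 14.0 -1.0 | 15 13.1 -5.3 | 16 10.8 -9.0 | 17 7.5 -11.9 | 18 3.4 -13.7 | 19 -1.0 -14.0 | 
 5 556.8772025545261 159.8466529153356

 10 523.1533470846645 105.87720255452608

 15 577.1227974454739 72.1533470846644

 20 610.8466529153355 126.12279744547392
```

```bash
python3 -m handwheel '[[[-0.0053,-0.0131,-0.0006],0],[[-0.009,-0.0108,-0.0006],0],[[-0.0119,-0.0075,-0.0006],0],[[-0.0137,-0.0034,-0.0006],0],[[-0.014,0.001,-0.0006],0]]'
python3 -m handwheel '[[[0,0,0],0],[[0,0,0],0]]'
```

```text
clock: 4.15
position: [0.5561, 0.162, 0.1952]
ee_rot: [-0.001, 1.0, 0.001, 0.002]
contact_force: [3.3, 1.0, 4.3]
width: 0.0183
gripper_force: 49.2
clock: 4.32
position: [0.5539, 0.1608, 0.1951]
ee_rot: [0.0, 1.0, 0.001, -0.001]
contact_force: [-0.7, -1.0, 6.5]
width: 0.0187
gripper_force: 49.5
```

```bash
python3 -m handwheel '[[[-0.0115,0.0048,-0.0006],0],[[-0.0103,0.009,-0.0006],0],[[-0.0075,0.0119,-0.0006],0],[[-0.0034,0.0137,-0.0006],0],[[0.001,0.014,-0.0006],0]]'
python3 -m handwheel '[[[0.0053,0.0131,-0.0006],0],[[0.009,0.0108,-0.0006],0],[[0.0119,0.0075,-0.0006],0],[[0.0137,0.0034,-0.0006],0],[[0.014,-0.001,-0.0006],0]]'
python3 -m handwheel '[[[0.0131,-0.0053,-0.0006],0],[[0.0108,-0.009,-0.0006],0],[[0.0075,-0.0119,-0.0006],0],[[0.0034,-0.0137,-0.0006],0],[[-0.001,-0.014,-0.0006],0]]'
python3 -m handwheel '[[[0,0,0],0],[[0,0,0],0]]'
python3 - <<'E'
from rig import readout, optics
import cv2,numpy as np
s=readout.get_state();d=optics.get_image("scene");e=optics.get_image("wrist")
a=cv2.resize(d["img"][130:250,270:390],(480,480),interpolation=cv2.INTER_CUBIC)
b=cv2.resize(e["img"],(320,240));b=np.vstack([b,np.zeros((240,320,3),np.uint8)])
cv2.imwrite("pics/c2.png",np.hstack([a,b])[:,:,::-1])
E
```

```text
clock: 4.73
position: [0.5225, 0.1074, 0.1977]
ee_rot: [-0.002, 1.0, 0.0, -0.001]
contact_force: [-1.4, 4.7, 5.8]
width: 0.0185
gripper_force: 50.1
clock: 5.15
position: [0.5749, 0.071, 0.1998]
ee_rot: [0.0, 1.0, -0.001, -0.004]
contact_force: [-2.8, 0.3, 0.4]
width: 0.0185
gripper_force: 50.2
clock: 5.57
position: [0.6103, 0.1198, 0.2015]
ee_rot: [0.007, 1.0, 0.0, -0.003]
contact_force: [1.6, -6.0, 3.5]
width: 0.0182
gripper_force: 56.7
clock: 5.73
position: [0.6117, 0.1251, 0.2032]
ee_rot: [0.001, 1.0, 0.0, -0.0]
contact_force: [1.6, -1.3, 4.3]
width: 0.0185
gripper_force: 50.2
```

View pics/c2.png

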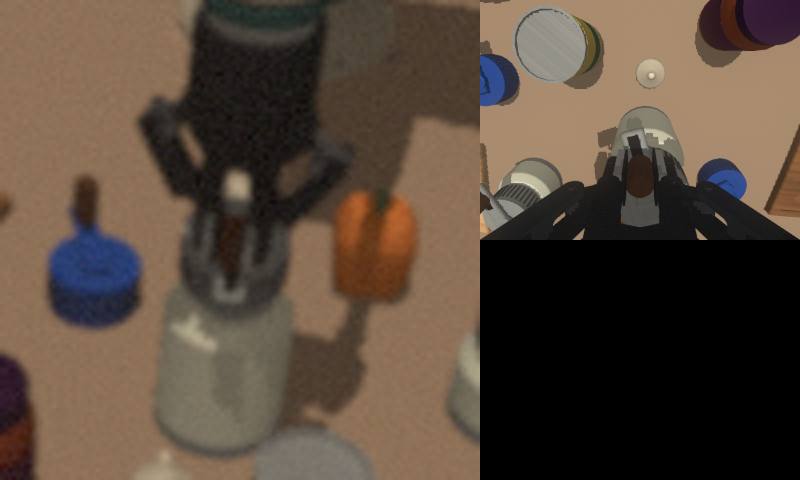

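The cap turned with the knob: the crank still lies under it, and the knob sits between the fingers at scene-crop (230,240). Now for turn 2 and a quarter more.

```bash
python3 -m handwheel '[[[-0.0053,-0.0131,-0.0006],0],[[-0.009,-0.0108,-0.0006],0],[[-0.0119,-0.0075,-0.0006],0],[[-0.0137,-0.0034,-0.0006],0],[[-0.014,0.001,-0.0006],0]]'
python3 -m handwheel '[[[-0.0131,0.0053,-0.0006],0],[[-0.0108,0.009,-0.0006],0],[[-0.0075,0.0119,-0.0006],0],[[-0.0034,0.0137,-0.0006],0],[[0.001,0.014,-0.0006],0]]'
python3 -m handwheel '[[[0.0053,0.0131,-0.0006],0],[[0.009,0.0108,-0.0006],0],[[0.0119,0.0075,-0.0006],0],[[0.0137,0.0034,-0.0006],0],[[0.014,-0.001,-0.0006],0]]'
python3 -m handwheel '[[[0.0131,-0.0053,-0.0006],0],[[0.0108,-0.009,-0.0006],0],[[0.0075,-0.0119,-0.0006],0],[[0.0034,-0.0137,-0.0006],0],[[-0.001,-0.014,-0.0006],0]]'
python3 -m handwheel '[[[0,0,0],0],[[0,0,0],0]]'
```

```text
clock: 6.25
position: [0.5596, 0.1617, 0.2072]
ee_rot: [-0.001, 1.0, -0.0, 0.003]
contact_force: [4.4, 1.7, 4.6]
width: 0.0186
gripper_force: 50.0
clock: 6.67
position: [0.5221, 0.1068, 0.2093]
ee_rot: [-0.001, 1.0, -0.0, -0.001]
contact_force: [-0.6, 1.8, 3.8]
width: 0.0185
gripper_force: 50.4
clock: 7.08
position: [0.5748, 0.071, 0.2116]
ee_rot: [0.0, 1.0, -0.001, -0.004]
contact_force: [-3.5, -0.3, 4.1]
width: 0.0183
gripper_force: 51.6
clock: 7.5
position: [0.6118, 0.1199, 0.2137]
ee_rot: [0.006, 1.0, -0.0, -0.002]
contact_force: [1.0, -2.4, 3.0]
width: 0.0185
gripper_force: 56.5
clock: 7.67
position: [0.6124, 0.1246, 0.2152]
ee_rot: [0.001, 1.0, -0.0, 0.0]
contact_force: [1.8, -2.3, 4.7]
width: 0.0184
gripper_force: 49.9
```

```bash
python3 -m handwheel '[[[-0.0053,-0.0131,-0.0006],0],[[-0.009,-0.0108,-0.0003],0],[[-0.0119,-0.0075,-0.0003],0],[[-0.0137,-0.0034,0],0],[[-0.014,0.001,0],0]]'
python3 -m handwheel '[[[-0.0131,0.0053,0],0],[[0,0,0],0],[[0,0,0],0]]'
python3 -m handwheel '[[[0,0,-0.003],0],[[0,0,-0.003],0],[[0,0,-0.003],0],[[0,0,-0.003],0],[[0,0,-0.003],0]]'
python3 - <<'E'
from rig import readout, optics
import cv2,numpy as np
d=optics.get_image("scene");e=optics.get_image("wrist")
a=cv2.resize(d["img"][130:250,270:390],(480,480),interpolation=cv2.INTER_CUBIC)
b=cv2.resize(e["img"],(320,240));b=np.vstack([b,np.zeros((240,320,3),np.uint8)])
cv2.imwrite("pics/c3.png",np.hstack([a,b])[:,:,::-1])
E
```

```text
clock: 8.08
position: [0.5598, 0.1609, 0.2178]
ee_rot: [-0.0, 1.0, -0.0, 0.003]
contact_force: [3.4, -0.4, 6.6]
width: 0.0186
gripper_force: 50.7
clock: 8.33
position: [0.5428, 0.1552, 0.2171]
ee_rot: [-0.0, 1.0, -0.0, -0.001]
contact_force: [-1.5, -0.6, 8.7]
width: 0.0183
gripper_force: 50.7
clock: 8.75
position: [0.5446, 0.1551, 0.231]
ee_rot: [0.0, 1.0, -0.0, -0.001]
contact_force: [-0.4, 0.1, -1.1]
width: 0.0183
gripper_force: 49.8
```

View pics/c3.png

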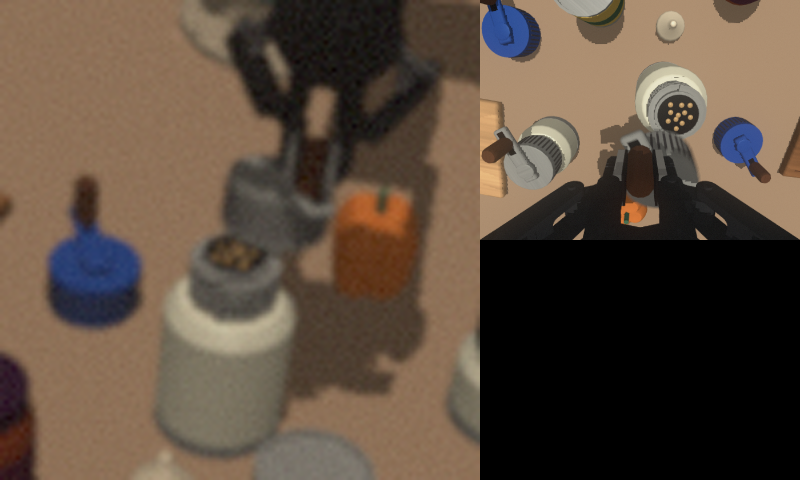

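The cap is off the neck, which is now open with its contents showing. The cap hangs upright from the knob at about (275,205) in the scene crop. Next I'll lift it and carry it over the board.

```bash
python3 -m handwheel '[[[0,0,-0.008],0],[[0,0,-0.015],0],[[0,0,-0.018],0],[[0,0,-0.018],0],[[0,0,-0.01],0]]' | head -2
python3 -m handwheel '[[[-0.0005,0.005,0],0],[[-0.001,0.01,0],0],[[-0.0015,0.015,0],0],[[-0.002,0.02,0],0],[[-0.0025,0.025,0],0]]' | head -2
for i in 1 2; do python3 -m handwheel '[[[-0.0026,0.026,0],0],[[-0.0026,0.026,0],0],[[-0.0026,0.026,0],0],[[-0.0026,0.026,0],0],[[-0.0026,0.026,0],0]]'| head -2; done
python3 -m handwheel '[[[-0.0025,0.025,0],0],[[-0.002,0.02,0],0],[[-0.0015,0.014,0],0],[[-0.001,0.008,0],0],[[-0.0005,0.004,0],0]]' | head -2
python3 -m handwheel '[[[0,0,0],0],[[0,0,0],0],[[0,0,0],0],[[0,0,0],0],[[0,0,0],0]]'
python3 - <<'E'
from rig import readout, optics
import cv2,numpy as np
d=optics.get_image("scene");e=optics.get_image("wrist")
a=cv2.resize(d["img"][100:240,150:310],(480,420),interpolation=cv2.INTER_CUBIC)
b=cv2.resize(e["img"],(320,240));b=np.vstack([b,np.zeros((180,320,3),np.uint8)])
cv2.imwrite("pics/c4.png",np.hstack([a,b])[:,:,::-1])
E
```

```text
clock: 9.27
position: [0.5456, 0.1553, 0.303]
clock: 9.68
position: [0.5363, 0.0794, 0.2988]
clock: 10.1
position: [0.5228, -0.0517, 0.2989]
clock: 10.52
position: [0.5096, -0.1815, 0.2989]
clock: 10.93
position: [0.503, -0.2517, 0.2995]
clock: 11.35
position: [0.5039, -0.25, 0.3007]
ee_rot: [-0.0, 1.0, 0.001, 0.0]
contact_force: [-0.3, 0.2, -1.6]
width: 0.0184
gripper_force: 49.7
```

View pics/c4.png

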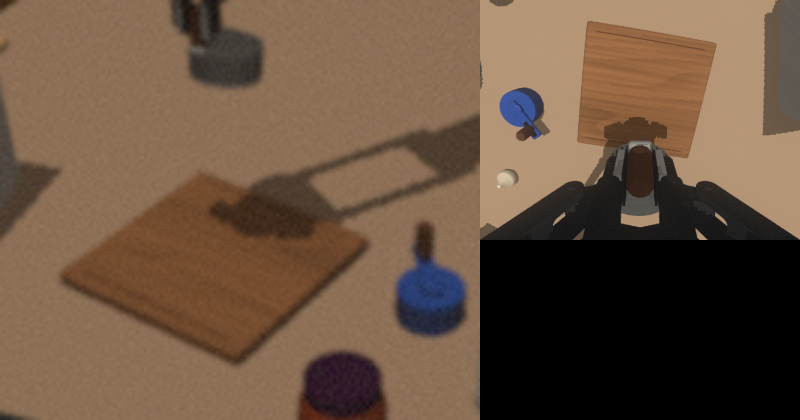

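The cap hangs level from the knob over the board. The diagonals in the wrist view put the board's centre within 4 mm of the knob. Lowering now.

```bash
python3 -m handwheel '[[[0,0,0.01],0],[[0,0.001,0.02],0],[[0,0.001,0.025],0],[[0,0,0.025],0],[[0,0,0.025],0]]' | head -2
python3 -m handwheel '[[[0,0,0.025],0],[[0,0,0.025],0],[[0,0,0.018],0],[[0,0,0.01],0],[[0,0,0.004],0]]' | head -2
python3 -m handwheel '[[[0,0,0],0],[[0,0,0],0],[[0,0,0],0]]'
python3 -m handwheel '[[[0,0,0.002],0],[[0,0,0.002],0],[[0,0,0.002],0],[[0,0,0],0],[[0,0,0],0]]' | head -4
```

```text
clock: 11.87
position: [0.5036, -0.2526, 0.194]
clock: 12.28
position: [0.5026, -0.2521, 0.1116]
clock: 12.53
position: [0.5047, -0.2533, 0.1148]
ee_rot: [0.001, 1.0, -0.0, 0.001]
contact_force: [1.5, -0.2, -0.8]
width: 0.0185
gripper_force: 49.9
clock: 12.95
position: [0.5038, -0.2529, 0.1078]
ee_rot: [0.0, 1.0, -0.0, 0.0]
contact_force: [-0.8, 0.1, 3.9]
```

```bash
for i in 1 2; do python3 -m handwheel '[[[0,0,0],0],[[0,0,0],0]]' | sed -n '2p;4p'; done; python3 -m handwheel '[[[0,0,0.001],0],[[0,0,0.001],0],[[0,0,0],0],[[0,0,0],0]]' | sed -n '2,4p'
python3 - <<'E'
from rig import optics
import cv2,numpy as np
d=optics.get_image("scene")
cv2.imwrite("pics/c5.png",cv2.resize(d["img"][120:220,170:290],(720,600),interpolation=cv2.INTER_CUBIC)[:,:,::-1])
E
```

```text
position: [0.5038, -0.2529, 0.1077]
contact_force: [0.3, 0.6, 3.7]
position: [0.5039, -0.2529, 0.1076]
contact_force: [-0.3, 0.0, 4.1]
position: [0.5037, -0.2527, 0.1053]
ee_rot: [-0.0, 1.0, -0.0, -0.0]
contact_force: [-0.2, -0.3, 3.2]
```

View pics/c5.png

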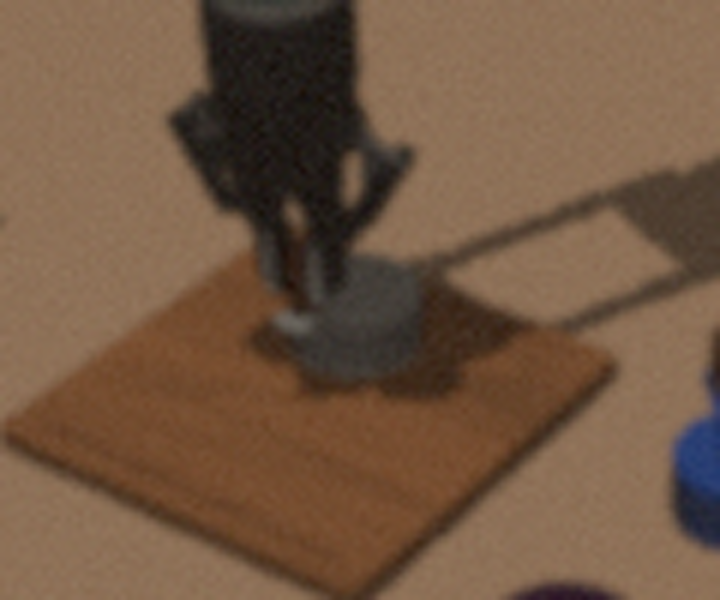

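```bash
for i in 1 2 3; do python3 -m handwheel '[[[0,0,0.001],0],[[0,0,0],0],[[0,0,0],0]]' | sed -n '2p;4p'; done
```

```text
position: [0.5038, -0.2528, 0.1044]
contact_force: [-0.6, 0.4, 2.4]
position: [0.5038, -0.2528, 0.1035]
contact_force: [0.1, 0.3, 3.0]
position: [0.5038, -0.2528, 0.1025]
contact_force: [-0.3, 0.0, 3.0]
```

```bash
for i in 1 2 3 4; do python3 -m handwheel '[[[0,0,0.0015],0],[[0,0,0],0],[[0,0,0],0]]' | sed -n '2p;4p'; done
python3 - <<'E'
from rig import optics
import cv2,numpy as np
d=optics.get_image("scene")
cv2.imwrite("pics/c6.png",cv2.resize(d["img"][140:200,200:260],(600,600),interpolation=cv2.INTER_CUBIC)[:,:,::-1])
E
```

```text
position: [0.5037, -0.2528, 0.1009]
contact_force: [-1.5, 0.2, 4.0]
position: [0.5037, -0.2528, 0.0993]
contact_force: [-0.3, 0.7, 2.6]
position: [0.5037, -0.2527, 0.0979]
contact_force: [0.1, 0.6, 3.2]
position: [0.5038, -0.2528, 0.0965]
contact_force: [0.9, -0.5, 3.3]
```

View pics/c6.png

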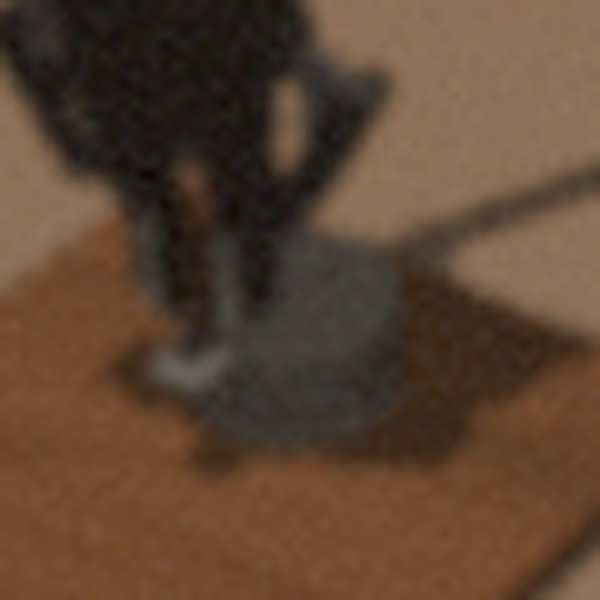

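```bash
python3 -m handwheel '[[[0,0,0],0],[[0,0,0],0],[[0,0,0],0]]' 0.035 20 | sed -n '2p;4,6p'
python3 -m handwheel '[[[0,0,0],0],[[0,0,0],0],[[0,0,0],0],[[0,0,0],0]]' 0.05 | sed -n '2p;4,6p'
python3 -m handwheel '[[[0,0,-0.008],0],[[0,0,-0.02],0],[[0,0,-0.03],0],[[0,0,-0.03],0],[[0,0,-0.03],0]]' | head -2
python3 -m handwheel '[[[0,0,-0.02],0],[[0,0,-0.01],0],[[0,0,0],0],[[0,0,0],0],[[0,0,0],0]]'
python3 - <<'E'
from rig import optics
import cv2,numpy as np
d=optics.get_image("scene");e=optics.get_image("wrist");t=optics.get_image("top")
f=lambda x:cv2.resize(x,(400,300),interpolation=cv2.INTER_CUBIC)
cv2.imwrite("pics/c7.png",np.vstack([np.hstack([f(d["img"][130:220,170:290]),f(e["img"])]),np.hstack([f(t["img"][210:345,300:480]),f(d["img"][60:330,170:530])])])[:,:,::-1])
E
```

```text
position: [0.5036, -0.2527, 0.0961]
contact_force: [0.6, -0.3, 0.2]
width: 0.035
gripper_force: 0.0
position: [0.5038, -0.2528, 0.0964]
contact_force: [0.5, -0.5, -0.9]
width: 0.0501
gripper_force: 0.0
clock: 16.47
position: [0.5036, -0.2526, 0.2163]
clock: 16.88
position: [0.5029, -0.2522, 0.2429]
ee_rot: [-0.001, 1.0, -0.0, -0.001]
contact_force: [-0.2, -0.6, -0.7]
width: 0.05
gripper_force: 0.0
```

View pics/c7.png

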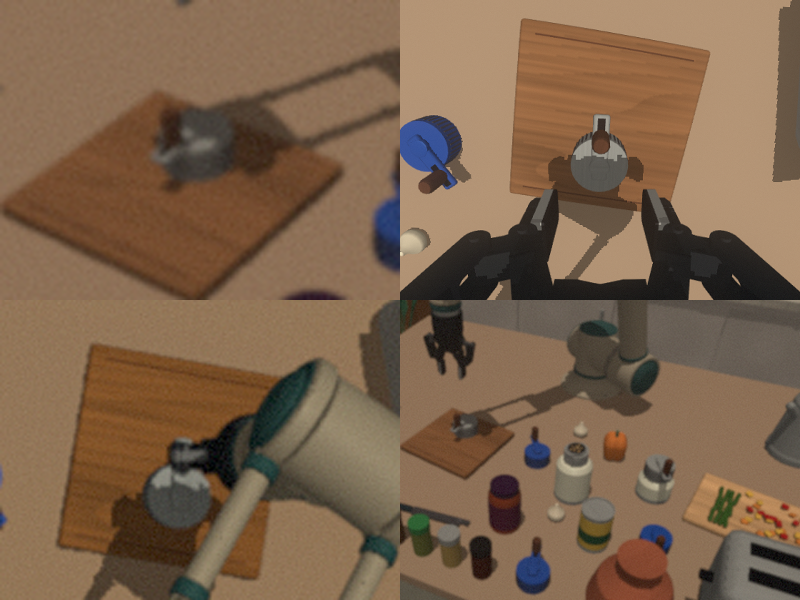

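The cap stands upright and wholly on the board, the gripper is clear, and the tall canister is open. The short canister is untouched.

```bash
python3 -c "
from rig import ticket; print(ticket.sign_off())"
```

```text
the job is handed in; nothing more can be done
None
```

I unscrewed the tall canister's cap and set it down right way up on the board; the short canister was left alone, and the job was handed in at about 17 s on the robot's clock.

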